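# Lay out the mate tray

## Task

Lay out the mate tray: stand the steel ring stand on the cork midway between the white jar and the clear box, in line with them, and seat the gourd upright in the ring. Stand the wide blue cup on the cork straight in front of the jar (towards the robot, square to the tray) with a gap of about 3 cm between cup and jar, and nest the narrow yellow cup upright inside it, fully down. Leave the jar, the box and the bombilla where they are.

Things in the scene. Friction and masses are not known exactly. Their poses are not given: they have to be found in the camera images.
- tray: flat rectangular cork board tray with a dark wood edge flush with its top, fixed, about 290 mm (its x) by 400 mm (its y), 12 mm thick, no raised rim; origin at the centre of its underside; its x axis points away from the robot (turned by up to about 0.2 rad), z up; the top is at z = 12 mm
- jar: white ceramic jar with a light wooden twist cap, loose, standing on the tray near its left or its right end; 90 mm diameter, 101 mm high; origin at the centre of its underside; its axes are parallel to the tray's, so 'straight in front' is along its -x. Not to be moved
- clearbox: clear plastic box with a sliding clear lid and pale packets dimly seen inside, loose, standing on the tray at the other end from the jar; 106 mm (x) by 94 mm (y), 68 mm high; origin at the centre of its underside, axes parallel to the tray's. The origins of jar and box are 260 mm apart along the tray's y. Not to be moved
- bombilla: steel drinking straw with brass tip and flat strainer end, 177 mm long, 10 mm thick, loose, lying on the tray along its y near the far edge, 84 to 105 mm behind the line from jar to box. Not to be moved
- ringstand: open steel ring stand: two equal rings joined by six short posts, outer diameter 62 mm, inner diameter 54 mm, 28 mm high, 0.12 kg; loose, starts standing on the shelf top beside the tray; origin at the centre of its underside, z up
- gourd: brown pear-shaped gourd cup with dark mouth and a brass band, 88 mm high, 0.13 kg; belly 70 mm diameter at 28 mm up, waist 56 mm diameter at 62 mm up, mouth 60 mm diameter; small flat foot 28 mm diameter; loose, starts upright on the shelf top beside the tray; origin at the centre of its underside, z up. Seated in the ring, its underside hangs about 17 mm above the underside of the ring stand
- widecup: blue tapered cup, open upward, rim 66 mm diameter, foot 50 mm diameter, 60 mm high, wall 3 mm, floor 4 mm, 0.11 kg; loose, starts upright on the shelf top beside the tray; origin at the centre of its underside, z up
- narrowcup: yellow tapered cup, open upward, rim 54 mm diameter, foot 36 mm diameter, 85 mm high, wall 3 mm, 0.08 kg; loose, starts upright on the shelf top beside the tray; origin at the centre of its underside, z up. Inside the wide cup it goes down with about 4 mm play all round until it stands on that cup's floor, 4 mm above that cup's underside, its rim 29 mm above the other rim
There are look-alikes about, which are no part of the job. There is more than one size of the gourd; the job needs the largest.

How it is judged:
By the outcome, as a careful person would: the job done as asked, in the order asked, and still so for the second after the job is handed in, with the robot touching nothing.
It also fails if it takes over 115 s, if anything falls off the work surface, if the arm or the gripper's body presses on something with over 40 N, if the wrist force passes 120 N, or if a joint passes its speed limit or range.

## Robot

A 6-joint arm with a two-finger parallel gripper is mounted at the origin on the work surface. World frame = base frame: x ahead of the robot, y to its left, z up, the work surface at z = 0. Lengths are in m, angles in rad, forces in N, time in s.
With the tool pointing down it reaches from about 0.275 to 0.875 m from the base axis. Payload 12.5 kg.
Tool frame: the origin (TCP) lies on the centre line of the jaws, within the pads' length; the fingertips stand 11 mm ahead of it and the grasp point (between the pads) lies 8 mm behind it; x points along the fingers, y is the direction in which the jaws open and shut, and the axes are right-handed (so a half turn about x gives the same grasp; the last joint's range is limited). The gripper opens to 85 mm and grips with 20 to 120 N. Pads are 22 mm wide; open, the fingers measure 114 mm over their backs; the gripper's body (76 mm by 85 mm) begins 54 mm behind the grasp point. The pads swing forward as they close: fully open they stand 13 mm farther back than shut.
Start: joints at [1.065, 0.351, 1.652, -0, 1.139, -0.085], TCP at [0.225, 0.502, 0.242] pointing down, gripper open.
Joint ranges: [-2.75, 2.75], [-0.79, 2.1], [0.01, 2.65], [-1.57, 4.71], [0.07, 3.14], [-2.87, 2.87]. Speed limits (rad/s): [2.22, 2.22, 2.79, 3.14, 3.14, 3.14].

## Interface

Orientations are given as a rotation vector (axis times angle).
In Python, from plant import read_state, capture, finish_job, recognise, trace, pinpoint gives the robot as it stands. The module is installed in compiled form; this text tells all that it offers.
- The arm moves only by the tool jog_arm, never from a script. Its argument "motion" is text: rows parted by semicolons, each of 5 numbers parted by spaces: the shift along the world's x, y, z in m, then the turn about the world's z in degrees, then the opening in per cent of the stroke, from 0 (shut) to 100 (fully open). In form: tx ty tz spin grip; .... A call has 1 to 8 rows; each row shifts and turns the commanded pose from where the row before left it; what a row does not reach is not made up. A row lasts 1/8 s, in which the tool goes at most 62.5 mm and 10.7 degrees, less where a joint would pass 70% of its speed; a pose out of reach is approached as far as the arm can. A call is refused whole if a number of a shift passes 0.0625 or a number of a turn 10.7, either way. A call with a gripper value outside its range is refused whole. The fingers move at their own pace and stop on an object; "newtons" is the grip in N (left out, the last holds). Time passes only in rows, so rows that do not move let the fingers close. It gives the time, the measured TCP pose, the force and the opening at its end, in the units of the state.
- read_state(): the state, without advancing time (a new reading comes with each control period).
- capture(name): name is "scene" or "top" or "wrist"; returns a dict with "pixels" (420x560x3 uint8, red, green, blue), "fov_y" (degrees; the focal length in pixels is half the picture's height over the tangent of half this angle, whatever the lens; pixels are square), "cx", "cy" (the principal point, pixels), "dist" ([k1, k2, p1, p2, k3] as OpenCV has them; the pictures are not rectified), "R" (3x3) and "t" (3): a world point X has camera coordinates R X + t; the wrist camera has in their place "mount" (4x4, takes a point from camera to tool coordinates, whose origin is the TCP and whose axes are the tool frame's). Camera axes: x right, y down, z forward; pixel columns grow to the right and rows downward; lengths in m; the calibration is good to about 2 mm. A picture is of the moment at which its call begins: read the wrist's pose just before it. There is no depth.
- finish_job(): hands the job in, once; it reports no verdict.
Trained networks look in a picture, given as the dict that the camera call returned (one of the last four; its "shot" number tells which), for a name from the list of things; names that differ only in an ending like _2 or _b are one class to them, and where a whole thing is asked for, a point or a joint stands for the part that bears it (a point fixed in the world has none). Each returns a list of dicts, best first, with "confidence" (0 to 1); they miss things now and then, are a little off and sometimes report something else, mostly with a low value. They report only what shows in the picture. A call takes as long as a camera call. They do not tell look-alikes from the thing itself.
- recognise(label, picture): "position" ([x, y, z] in m, in world coordinates, good to about 4 mm: the middle of the surface that is visible of it).
- trace(label, picture): "mask" (420x560 bool, what is visible of it).
- pinpoint(label, picture): "position" ([x, y, z] in m, in world coordinates, good to about 4 mm: a listed point, or the origin of a listed thing).
The state is a dict: "clock": time; "q": joint angles; "qvel": joint speeds; "tau": joint torques, N m; "position": TCP position; "tcp_rot": TCP orientation; "contact_force": force on the tool from outside, world axes, zero at the start; "ft_torque": the same for the moment, N m; "width": finger opening in m.
Only numpy, scipy, OpenCV 4.12 (cv2) and the standard library are available. Lean on these libraries where they do the work, as an engineer would, in place of code of your own. Each camera call takes 0.05 s, during which the arm holds its last target. There are 200 camera calls.

## Working session

There is one attempt and no reset: what is moved stays moved. The work goes in short steps, Python scripts to look and compute and a tool call to move; the robot and the scene stay as the last step left them, time stands still between calls to the robot, and variables do not carry over. Pictures are saved under pics/ and viewed, and the job is handed in when it is done.

Besides the shell and the picture viewer there is one more tool, called after "Emit:" as name(argument=value, ...) on one line, values as JSON. jog_arm: Moves the arm, as the interface text tells. Its arguments: {"type":"object","properties":{"motion":{"type":"string"},"newtons":{"type":"number"}},"required":["motion"]}

```bash
mkdir -p pics; cat > h.py <<'E'
import numpy as np, cv2
from plant import *
def K(c):
    f=210/np.tan(np.radians(c["fov_y"])/2); return np.array([[f,0,c["cx"]],[0,f,c["cy"]],[0,0,1]])
def RT(c,s=None):
    if "R" in c: return np.array(c["R"]),np.array(c["t"])
    M=np.array(c["mount"]); Rt=cv2.Rodrigues(np.array(s["tcp_rot"],float))[0]
    Rwc=Rt@M[:3,:3]; p=Rt@M[:3,3]+np.array(s["position"]); return Rwc.T,-Rwc.T@p
def proj(X,c,s=None):
    R,t=RT(c,s); return cv2.projectPoints(np.atleast_2d(X).astype(float),cv2.Rodrigues(R)[0],t,K(c),np.array(c["dist"]))[0][:,0]
def back(uv,z,c,s=None):
    R,t=RT(c,s); n=cv2.undistortPoints(np.array(uv,float).reshape(-1,1,2),K(c),np.array(c["dist"]))[:,0]
    d=np.c_[n,np.ones(len(n))]@R; o=-R.T@t; return o+d*((z-o[2])/d[:,2])[:,None]
def save(c,n): cv2.imwrite("pics/"+n,cv2.cvtColor(np.asarray(c["pixels"]),cv2.COLOR_RGB2BGR))
E
python3 - <<'E'
from h import *
s=read_state();print(s["position"],s["tcp_rot"],s["width"],s["clock"])
a=capture("top");save(a,"top0.png")
b=capture("scene");save(b,"scene0.png")
for n in "jar clearbox bombilla ringstand gourd widecup narrowcup tray".split():
    for c,l in((a,"top"),(b,"scene")):
        for r in pinpoint(n,c): print(n,l,np.round(r["position"],3),round(r["confidence"],2),proj(r["position"],c)[0].round())
E
```

```text
[0.22448356 0.50175167 0.2417432 ] [ 0.32913406  1.54581661 -0.33095675] 0.08542376369929425 0.0
jar top [ 0.612 -0.131  0.007] 0.58 [347. 210.]
jar scene [ 0.618 -0.132  0.014] 0.82 [229. 184.]
jar scene [0.641 0.13  0.016] 0.29 [286. 266.]
clearbox top [0.638 0.128 0.018] 0.8 [234. 196.]
clearbox scene [0.643 0.13  0.018] 0.73 [284. 266.]
bombilla top [ 0.724 -0.007  0.014] 0.76 [294. 161.]
bombilla top [ 0.612 -0.133  0.009] 0.35 [348. 210.]
bombilla scene [ 0.728 -0.007  0.012] 0.83 [220. 244.]
ringstand top [ 0.459 -0.351  0.003] 0.87 [445. 279.]
ringstand scene [ 0.453 -0.353  0.001] 0.68 [235. 108.]
gourd top [0.701 0.448 0.   ] 0.95 [101. 169.]
gourd top [ 0.722  0.35  -0.006] 0.77 [143. 162.]
gourd top [ 0.598  0.354 -0.003] 0.56 [137. 213.]
gourd scene [ 0.599  0.354 -0.001] 0.98 [365. 334.]
gourd scene [ 0.717  0.353 -0.005] 0.73 [322. 368.]
gourd scene [0.694 0.448 0.001] 0.63 [361. 398.]
widecup top [ 0.451  0.364 -0.   ] 0.74 [128. 276.]
widecup top [ 0.598  0.352 -0.001] 0.72 [138. 213.]
widecup scene [ 0.451  0.36  -0.001] 0.56 [416. 295.]
narrowcup top [ 0.594 -0.331 -0.004] 0.72 [433. 220.]
narrowcup scene [ 0.59  -0.336 -0.   ] 0.61 [197. 134.]
tray top [ 0.604  0.008 -0.003] 0.89 [286. 213.]
tray scene [ 0.605  0.002 -0.002] 0.73 [265. 222.]
tray scene [0.641 0.131 0.015] 0.63 [286. 266.]
```

View pics/top0.png

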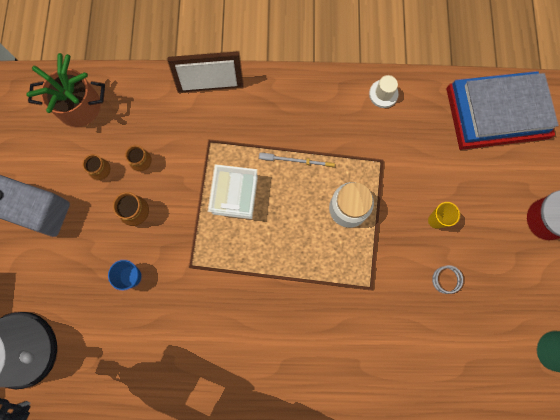

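View pics/scene0.png

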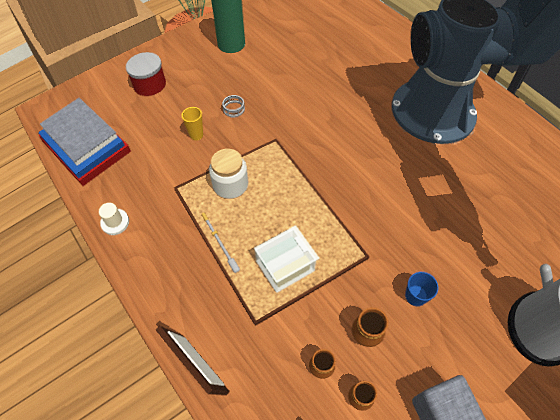

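Candidates for the gourd in the top picture are (131,208), (137,157) and (95,166). The one at (131,208) looks the largest. There is one blue cup at (124,275), one yellow cup at (446,215) and one ring at (448,279). Next I check the sizes in a crop and fit the tray, jar and box.

```bash
python3 - <<'E'
from h import *
a=capture("top");b=capture("scene");s=read_state()
print("jaw dir",cv2.Rodrigues(s["tcp_rot"])[0].round(3).tolist())
for c,l in((a,"top"),(b,"sc")):
    m=trace("tray",c)[0]["mask"].astype(np.uint8)
    for n in ("jar","clearbox","bombilla"):
        r=trace(n,c)
        if r: m|=r[0]["mask"].astype(np.uint8)
    m=cv2.morphologyEx(m,cv2.MORPH_CLOSE,np.ones((5,5)))
    cs=max(cv2.findContours(m,0,1)[0],key=cv2.contourArea)
    P=back(cs[:,0],0.012,c)[:,:2]
    # min area rect in mm
    rc=cv2.minAreaRect((P*1000).astype(np.float32)); print(l,"tray",np.round(rc[0],1),np.round(rc[1],1),rc[2])
    for n in ("gourd",):
        for r in trace(n,c): 
            ys,xs=np.where(r["mask"]);print(n,l,xs.mean().round(),ys.mean().round(),xs.max()-xs.min(),ys.max()-ys.min(),r["mask"].sum(),round(r["confidence"],2))
yaw=-0.096;J=np.array([.615,-.1315]);B=np.array([.640,.129])
ims=[]
th=np.linspace(0,2*np.pi,40)
for c in(a,b):
    im=cv2.cvtColor(np.asarray(c["pixels"]),cv2.COLOR_RGB2BGR); im=cv2.resize(im,None,fx=3,fy=3,interpolation=cv2.INTER_CUBIC)
    def dr(X,col): cv2.polylines(im,[np.int32(proj(X,c)*3+1)],True,col,1)
    for z in(.012,.09): dr(np.c_[J[0]+.045*np.cos(th),J[1]+.045*np.sin(th),0*th+z],(255,0,255))
    Rz=np.array([[np.cos(yaw),-np.sin(yaw)],[np.sin(yaw),np.cos(yaw)]])
    q=np.array([[.053,.047],[.053,-.047],[-.053,-.047],[-.053,.047]])@Rz.T+B
    for z in(.012,.08): dr(np.c_[q,[z]*4],(255,0,255))
    q=np.array([[1,1],[1,-1],[-1,-1],[-1,1]])*[.145,.2]@Rz.T+[.6,.003]; dr(np.c_[q,[.012]*4],(255,255,0))
    ims.append(im)
t=ims[0]; cv2.imwrite("pics/ovt.png",t[390:890,540:1190]); cv2.imwrite("pics/ovs.png",ims[1][400:980,480:1120])
g=cv2.resize(t[420:870,200:520],None,fx=1,fy=1);cv2.imwrite("pics/g.png",np.hstack([g,ims[1][800:1250,900:1300]]))
E
```

```text
jaw dir [[0.0, 0.408, 0.913], [-0.0, 0.913, -0.408], [-1.0, -0.0, 0.0]]
top tray [603.1   4.4] [415.  307.8] 84.21275329589844
gourd top 96.0 167.0 27 25 538 0.76
gourd top 138.0 158.0 23 24 440 0.73
gourd top 131.0 208.0 35 32 900 0.64
sc tray [603.5 -12.3] [458.5 303.1] 84.71332550048828
gourd sc 370.0 327.0 37 40 1124 0.89
gourd sc 362.0 395.0 28 29 661 0.73
gourd sc 322.0 363.0 25 28 573 0.6
gourd sc 421.0 288.0 33 35 900 0.47
```

View pics/ovt.png

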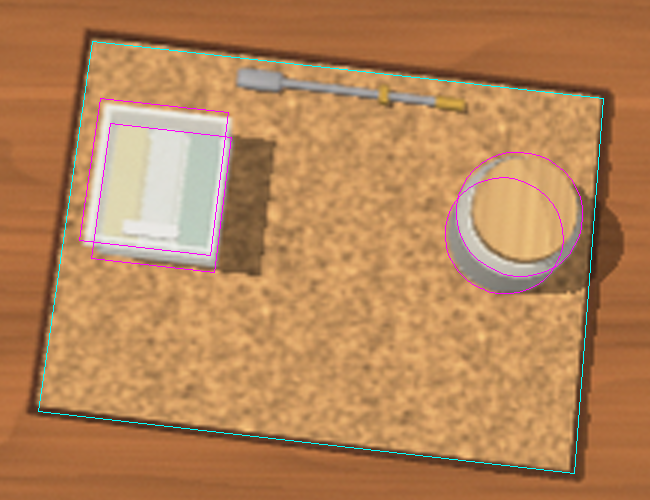

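View pics/ovs.png

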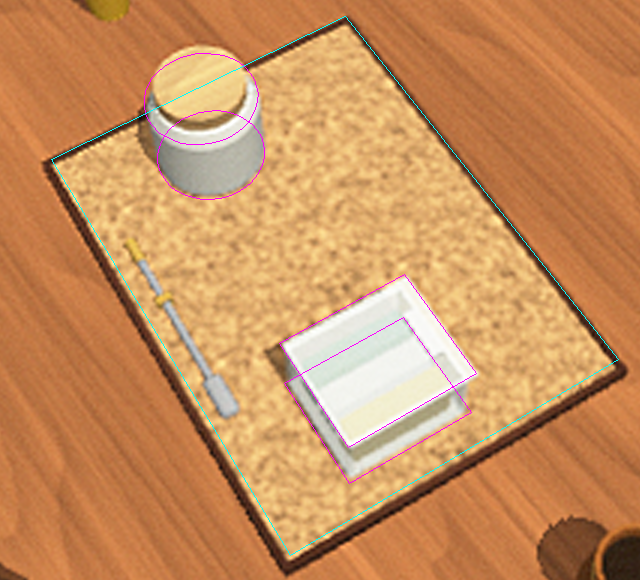

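View pics/g.png

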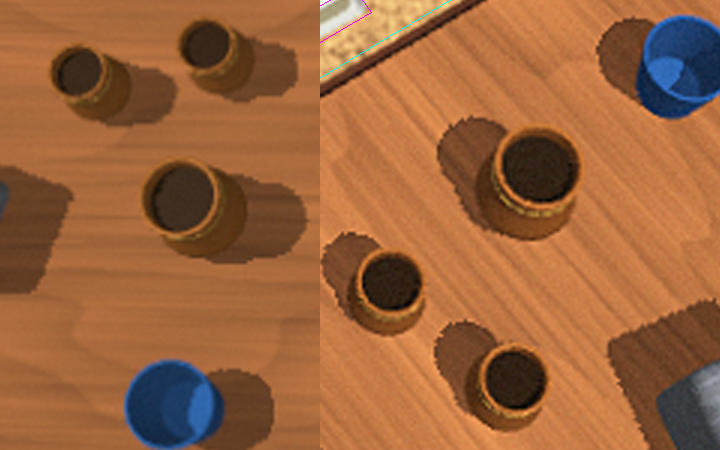

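Overlays agree with the jar, the box and the tray yaw (−5.5°). Targets are ring (0.6275, −0.001) and cup (0.5075, −0.121), with the largest gourd at (0.599, 0.354). I move to the ring first.

Emit:
jog_arm(motion="0.03 -0.05 0 2.3 100;0.03 -0.055 0 2.3 100;0.03 -0.055 0 2.3 100;0.03 -0.055 0 2.3 100;0.03 -0.055 0 2.3 100;0.03 -0.055 0 2.3 100;0.03 -0.055 0 2.3 100;0.02 -0.055 0 2.3 100", newtons=40)

```text
clock: 2.5
position: [0.4551, 0.0658, 0.2425]
tcp_rot: [0.078, 1.569, -0.077]
contact_force: [-0.1, 0.6, -0.0]
width: 0.0851
```

Emit:
jog_arm(motion="0 -0.055 0 0 100;0 -0.055 0 0 100;0 -0.055 0 0 100;0 -0.055 0 0 100;0 -0.055 0 0 100;0 -0.055 0 0 100;0 -0.055 0 0 100;0 0 0 0 100")

```text
clock: 3.5
position: [0.4537, -0.3201, 0.2419]
tcp_rot: [0.081, 1.569, -0.081]
contact_force: [0.3, 1.1, 0.3]
width: 0.0855
```

```bash
cat > w.py <<'E'
from h import *
import sys
n,name=sys.argv[1:3]
s=read_state();c=capture("wrist");save(c,name+".png")
print(s["clock"],s["position"].round(4),cv2.Rodrigues(s["tcp_rot"])[0][:2,1].round(3),s["contact_force"].round(1))
print("mount",np.array(c["mount"]).round(3).tolist())
for l in n.split(","):
    for r in pinpoint(l,c): print(l,np.round(r["position"],4),round(r["confidence"],2),proj(r["position"],c,s)[0].round())
E
python3 w.py ringstand,narrowcup w1
```

```text
3.5 [ 0.4537 -0.3201  0.2419] [0.103 0.995] [0.3 1.1 0.3]
mount [[0.0, -0.273, 0.962, -0.131], [1.0, -0.0, -0.0, -0.0], [0.0, 0.962, 0.273, -0.07], [0.0, 0.0, 0.0, 1.0]]
narrowcup [ 0.5893 -0.3374  0.001 ] 0.91 [279. 294.]
narrowcup [ 0.613  -0.1312  0.0102] 0.4 [461. 298.]
```

View pics/w1.png

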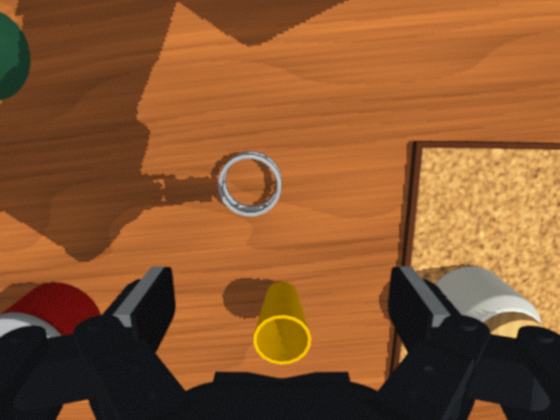

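Wrist picture: ring at (250,184), yellow cup at (282,325), and the jar at right over the tray edge. I fit the ring's circle.

```bash
python3 - <<'E'
from h import *
s=read_state();c=capture("wrist")
im=np.asarray(c["pixels"])[140:230,205:295].astype(int)
m=((im.max(2)-im.min(2))<40)&(im.max(2)>90)
ys,xs=np.where(m); pts=np.c_[xs+205,ys+140].astype(np.float32)
hull=cv2.convexHull(pts); e=cv2.fitEllipse(hull); print(e, m.sum())
for z in(0,.014,.028): print(z, back([e[0]],z,c,s).round(4))
P=back(hull[:,0],.014,c,s);print(np.ptp(P,axis=0))
E
```

```text
((245.64976501464844, 183.44491577148438), (63.27637481689453, 64.85569763183594), 27.228254318237305) 1356
0 [[ 0.4593 -0.3544  0.    ]]
0.014 [[ 0.4565 -0.3528  0.014 ]]
0.028 [[ 0.4537 -0.3511  0.028 ]]
[0.06541902 0.06423766 0.        ]
```

Emit:
jog_arm(motion="0.003 -0.03 -0.04 0 100;0 0 -0.05 0 100;0 0 -0.05 0 100;0 0 -0.045 0 100;0 0 -0.027 0 100;0 0 -0.015 0 100;0 0 0 0 100;0 0 0 0 100")

```text
clock: 4.7
position: [0.4579, -0.3475, 0.0165]
tcp_rot: [0.077, 1.568, -0.079]
contact_force: [0.5, -0.1, 0.3]
width: 0.0854
```

Emit:
jog_arm(motion="0 0 0 0 0;0 0 0 0 0;0 0 0 0 0;0 0 0 0 0;0 0 0 0 0;0 0 0 0 0")

```text
clock: 5.45
position: [0.4577, -0.3477, 0.0168]
tcp_rot: [0.077, 1.568, -0.079]
contact_force: [-2.4, 2.1, 10.8]
width: 0.0606
```

Emit:
jog_arm(motion="0 0 0.01 0 0;0 0 0.04 0 0;0 0 0.05 0 0;0 0 0.05 0 0;0 0 0.03 0 0;0.02 0.04 0 0 0;0.025 0.05 0 0 0;0.025 0.05 0 0 0")

```text
clock: 6.45
position: [0.5276, -0.2058, 0.196]
tcp_rot: [0.079, 1.569, -0.079]
contact_force: [-0.1, -0.3, -1.4]
width: 0.0606
```

Emit:
jog_arm(motion="0.025 0.05 0 0 0;0.025 0.05 0 0 0;0.025 0.05 0 0 0;0.025 0.05 0 0 0;0 0.007 0 0 0;0 0 0 0 0")

```text
clock: 7.2
position: [0.6268, -0.0001, 0.1954]
tcp_rot: [0.077, 1.57, -0.078]
contact_force: [0.5, -0.3, -1.2]
width: 0.0604
```

```bash
python3 w.py ringstand,jar,clearbox w2; python3 - <<'E'
from h import *
c=capture("top");save(c,"t2.png")
for l in ("jar","clearbox","ringstand"):
    for r in pinpoint(l,c): print(l,np.round(r["position"],4),round(r["confidence"],2))
E
```

```text
7.2 [ 6.268e-01 -1.000e-04  1.954e-01] [0.099 0.995] [ 0.5 -0.3 -1.2]
mount [[0.0, -0.273, 0.962, -0.131], [1.0, -0.0, -0.0, -0.0], [0.0, 0.962, 0.273, -0.07], [0.0, 0.0, 0.0, 1.0]]
jar [ 0.6083 -0.1313  0.0136] 0.88 [132. 182.]
jar [ 0.615  -0.1318  0.0119] 0.94
jar [0.6394 0.1268 0.0159] 0.46
clearbox [0.6385 0.1273 0.0134] 0.97
```

View pics/w2.png

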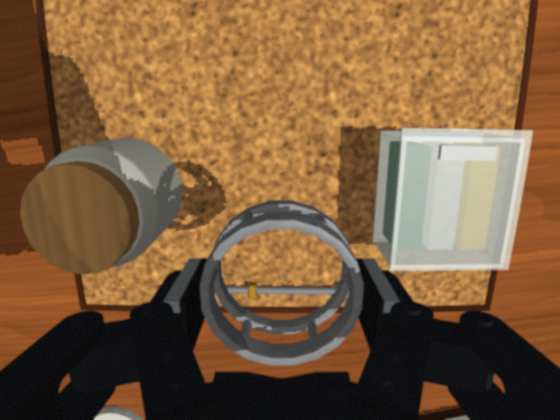

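```bash
python3 - <<'E'
from h import *
s=read_state();c=capture("wrist")
im=cv2.cvtColor(np.asarray(c["pixels"]),cv2.COLOR_RGB2BGR)
th=np.linspace(0,2*np.pi,60);p=s["position"]
for dx,col in((0,(0,0,255)),(-.01,(0,255,0))):
  for dz in(.0112,-.0168):
    X=np.c_[p[0]+dx+.031*np.cos(th),p[1]+.031*np.sin(th),0*th+p[2]+dz]
    cv2.polylines(im,[np.int32(proj(X,c,s))],True,col,1)
cv2.imwrite("pics/o2.png",cv2.resize(im[180:400,160:400],None,fx=2.5,fy=2.5))
E
```

```text
(no output)
```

View pics/o2.png

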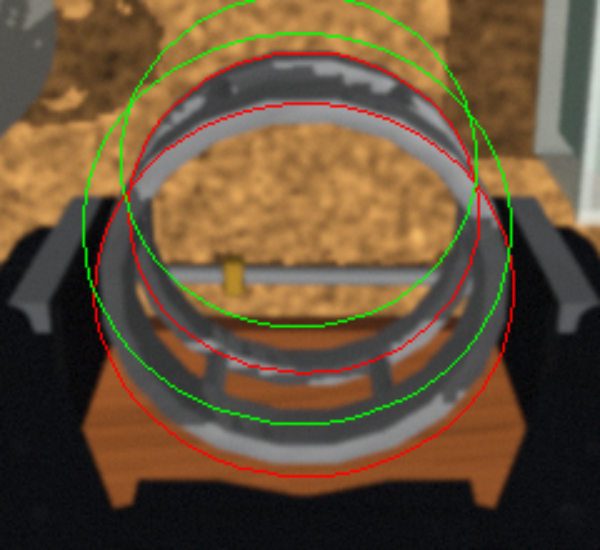

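Emit:
jog_arm(motion="0 -0.001 -0.05 0 0;0 0 -0.05 0 0;0 0 -0.04 0 0;0 0 -0.015 0 0;0 0 -0.006 0 0;0 0 -0.002 0 0;0 0 0 0 0")

```text
clock: 8.52
position: [0.6278, -0.0012, 0.0335]
tcp_rot: [0.078, 1.568, -0.078]
contact_force: [0.0, -0.5, -1.1]
width: 0.0599
```

Emit:
jog_arm(motion="0 0 -0.002 0 0;0 0 -0.0015 0 0;0 0 0 0 0")

```text
clock: 8.9
position: [0.6273, -0.0012, 0.029]
tcp_rot: [0.078, 1.569, -0.078]
contact_force: [0.2, -0.0, -0.5]
width: 0.0606
```

Emit:
jog_arm(motion="0 0 -0.001 0 0;0 0 0 0 0")

```text
clock: 9.15
position: [0.6274, -0.0012, 0.0288]
tcp_rot: [0.078, 1.569, -0.078]
contact_force: [-4.9, 1.1, 10.9]
width: 0.0607
```

Emit:
jog_arm(motion="0 0 0 0 100;0 0 0 0 100;0 0 0 0 100;0 0 0 0 100;0 0 0.02 0 100;0 0 0.05 0 100;0 0 0.05 0 100;0 0 0.05 0 100")

```text
clock: 10.15
position: [0.6271, -0.0012, 0.201]
tcp_rot: [0.078, 1.568, -0.078]
contact_force: [-0.3, 0.0, -0.4]
width: 0.0852
```

```bash
python3 w.py ringstand,jar,clearbox w3
```

```text
10.15 [ 0.6271 -0.0012  0.201 ] [0.1   0.995] [-0.3  0.  -0.4]
mount [[0.0, -0.273, 0.962, -0.131], [1.0, -0.0, -0.0, -0.0], [0.0, 0.962, 0.273, -0.07], [0.0, 0.0, 0.0, 1.0]]
jar [ 0.6124 -0.1297  0.0118] 0.76 [138. 184.]
clearbox [0.6371 0.1321 0.0132] 0.81 [430. 182.]
```

View pics/w3.png

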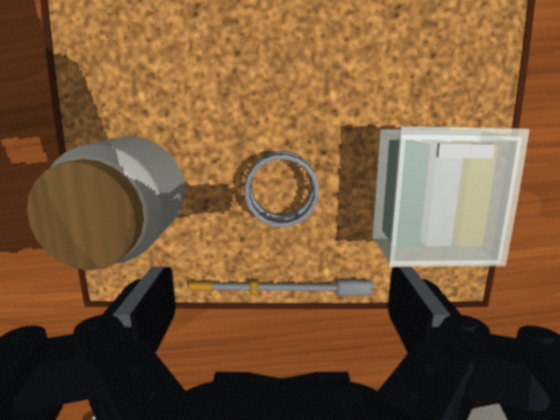

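Emit:
jog_arm(motion="-0.004 0.05 0.02 0 100;-0.004 0.05 0.02 0 100;-0.004 0.05 0 0 100;-0.004 0.05 0 0 100;-0.02 0.05 0 0 100;-0.02 0.05 0 0 100;-0.02 0.05 0 0 100;0 0 0 0 100")

```text
clock: 11.35
position: [0.5491, 0.3516, 0.2365]
tcp_rot: [0.075, 1.572, -0.076]
contact_force: [0.3, -1.1, 0.7]
width: 0.0854
```

```bash
python3 w.py gourd,widecup w4
```

```text
11.35 [0.5491 0.3516 0.2365] [0.096 0.995] [ 0.3 -1.1  0.7]
mount [[0.0, -0.273, 0.962, -0.131], [1.0, -0.0, -0.0, -0.0], [0.0, 0.962, 0.273, -0.07], [0.0, 0.0, 0.0, 1.0]]
gourd [7.144e-01 3.516e-01 2.000e-04] 0.96 [295. 318.]
gourd [0.5986 0.3553 0.0012] 0.83 [290. 222.]
gourd [ 0.7006  0.4452 -0.003 ] 0.78 [376. 298.]
widecup [0.4515 0.3583 0.0022] 0.74 [279.  76.]
```

View pics/w4.png

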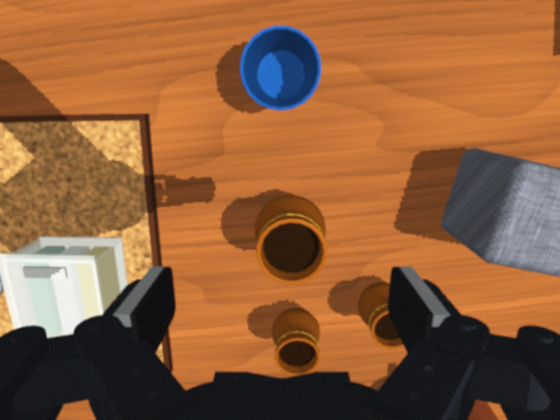

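The large gourd's mouth is at about (291,243), the blue rim at (280,68). The two small gourds are at (297,340) and (385,320).

```bash
python3 - <<'E'
from h import *
s=read_state();c=capture("wrist")
for l,z,q in (("gourd",.088,[(291,243),(256,243),(327,243)]),("cup",.06,[(280.5,68),(240,68),(321,68)])): print(l,back(q,z,c,s).round(4).tolist())
E
```

```text
gourd [[0.5908, 0.3517, 0.088], [0.5879, 0.3231, 0.088], [0.5937, 0.3811, 0.088]]
cup [[0.4525, 0.3569, 0.06], [0.4492, 0.3247, 0.06], [0.4557, 0.3891, 0.06]]
```

Emit:
jog_arm(motion="0.024 0.001 0 0 100;0.024 0.001 0 0 100;0 0 -0.05 0 100;0 0 -0.05 0 100;0 0 -0.05 0 100;0 0 -0.024 0 100;0 0 0 0 100;0 0 0 0 100")

```text
clock: 12.55
position: [0.6002, 0.3504, 0.0652]
tcp_rot: [0.08, 1.568, -0.078]
contact_force: [-0.5, -0.6, 1.2]
width: 0.0851
```

Emit:
jog_arm(motion="0 0 0 0 0;0 0 0 0 0;0 0 0 0 0;0 0 0 0 0;0 0 0 0 0;0 0 0 0 0", newtons=50)

```text
clock: 13.3
position: [0.5999, 0.3511, 0.0655]
tcp_rot: [0.079, 1.567, -0.077]
contact_force: [-0.9, -1.0, 5.8]
width: 0.0568
```

Emit:
jog_arm(motion="0 0 0.02 0 0;0 0 0.05 0 0;0 0 0.05 0 0;0 0 0.05 0 0;0.004 -0.05 0 0 0;0.004 -0.05 0 0 0;0.004 -0.05 0 0 0;0.004 -0.05 0 0 0")

```text
clock: 14.3
position: [0.6151, 0.1493, 0.2354]
tcp_rot: [0.078, 1.568, -0.078]
contact_force: [1.1, 0.0, -0.4]
width: 0.057
```

Emit:
jog_arm(motion="0.004 -0.05 0 0 0;0.004 -0.05 0 0 0;0.003 -0.05 0 0 0;0 -0.002 0 0 0;0 0 -0.05 0 0;0 0 -0.04 0 0;0 0 0 0 0")

```text
clock: 15.18
position: [0.6248, -0.0004, 0.1422]
tcp_rot: [0.078, 1.574, -0.078]
contact_force: [-0.3, 0.6, -0.6]
width: 0.0564
```

```bash
python3 - <<'E'
from h import *
s=read_state();p=s["position"];print(s["clock"],p.round(4),s["contact_force"].round(1),s["width"])
th=np.linspace(0,2*np.pi,60)
def ov(c,s,n,crop):
    im=cv2.cvtColor(np.asarray(c["pixels"]),cv2.COLOR_RGB2BGR);k=3
    im=cv2.resize(im,None,fx=k,fy=k,interpolation=cv2.INTER_CUBIC)
    def ci(x,y,z,r,col): cv2.polylines(im,[np.int32(proj(np.c_[x+r*np.cos(th),y+r*np.sin(th),0*th+z],c,s)*k+1)],True,col,1)
    ci(.627,-.0012,.012,.031,(0,255,0));ci(.627,-.0012,.040,.031,(0,255,0))
    b=p[2]-.0655
    for dz,r in((.028,.035),(.062,.028),(.088,.030)): ci(p[0],p[1],b+dz,r,(0,0,255))
    y0,y1,x0,x1=crop;cv2.imwrite("pics/"+n,im[y0*k:y1*k,x0*k:x1*k])
c=capture("wrist");ov(c,s,"o4w.png",(140,340,180,400))
c=capture("scene");ov(c,None,"o4s.png",(130,310,170,370))
E
```

```text
15.175 [ 6.248e-01 -4.000e-04  1.422e-01] [-0.3  0.6 -0.6] 0.05644697478933737
```

View pics/o4w.png

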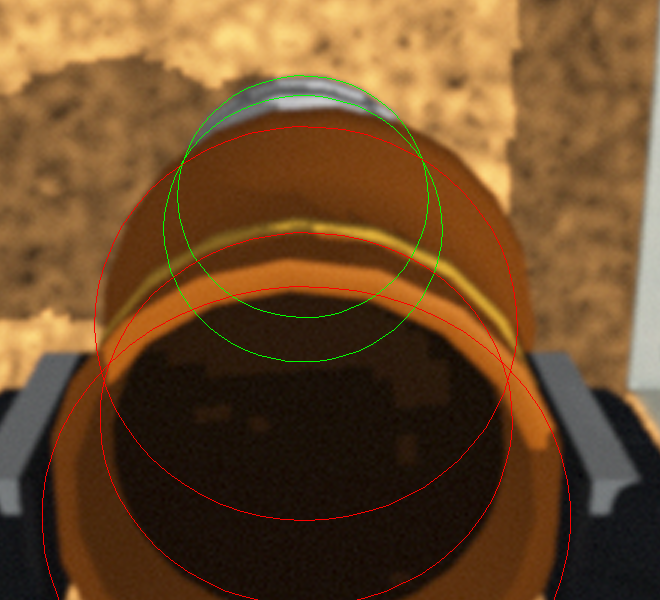

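View pics/o4s.png

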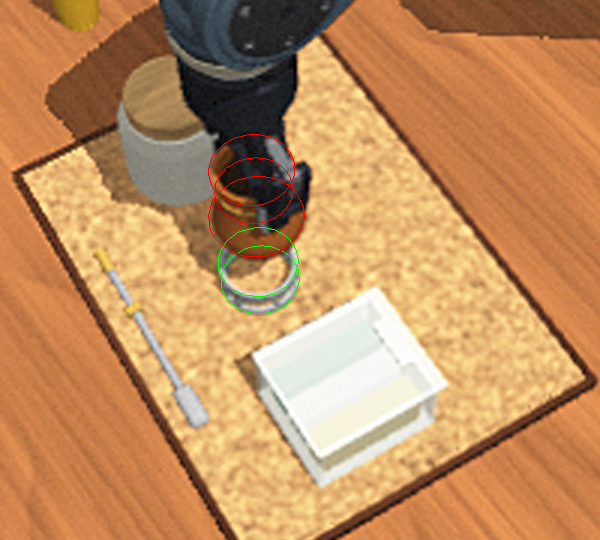

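Emit:
jog_arm(motion="0.005 -0.002 0 0 0;0 0 -0.015 0 0;0 0 -0.015 0 0;0 0 -0.007 0 0;0 0 -0.003 0 0;0 0 0 0 0")

```text
clock: 16.02
position: [0.6312, -0.0032, 0.1037]
tcp_rot: [0.078, 1.569, -0.078]
contact_force: [0.4, -0.4, -0.7]
width: 0.057
```

Emit:
jog_arm(motion="0 0 -0.002 0 0;0 0 -0.002 0 0;0 0 0 0 0")

```text
clock: 16.4
position: [0.6312, -0.0032, 0.0997]
tcp_rot: [0.078, 1.569, -0.078]
contact_force: [0.8, -0.5, -0.9]
width: 0.0565
```

Emit:
jog_arm(motion="0 0.001 -0.002 0 0;0 0 -0.0015 0 0;0 0 0 0 0")

```text
clock: 16.77
position: [0.6312, -0.0022, 0.0962]
tcp_rot: [0.078, 1.57, -0.078]
contact_force: [0.5, 0.1, -1.7]
width: 0.0566
```

Emit:
jog_arm(motion="0 0 -0.001 0 0;0 0 0 0 0")

```text
clock: 17.02
position: [0.6313, -0.0023, 0.0955]
tcp_rot: [0.078, 1.569, -0.078]
contact_force: [-1.2, -0.1, 3.1]
width: 0.0565
```

Emit:
jog_arm(motion="0 0 -0.0006 0 0;0 0 0 0 0")

```text
clock: 17.27
position: [0.6315, -0.0022, 0.0952]
tcp_rot: [0.078, 1.569, -0.078]
contact_force: [-2.8, -1.3, 5.7]
width: 0.0568
```

Emit:
jog_arm(motion="0 0 0 0 100;0 0 0 0 100;0 0 0 0 100;0 0 0 0 100;0 0 0.03 0 100;0 0 0.05 0 100;0 0 0.05 0 100;0 0 0.02 0 100")

```text
clock: 18.27
position: [0.632, -0.0022, 0.2481]
tcp_rot: [0.078, 1.565, -0.078]
contact_force: [-1.4, -0.3, 0.1]
width: 0.0857
```

```bash
python3 - <<'E'
from h import *
s=read_state();p=s["position"];print(s["clock"],p.round(4),s["contact_force"].round(1),s["width"])
th=np.linspace(0,2*np.pi,60)
def ov(c,s,n,crop):
    for l in ("gourd","ringstand","jar","clearbox"):
        for r in pinpoint(l,c): print(n,l,np.round(r["position"],4),round(r["confidence"],2))
    im=cv2.cvtColor(np.asarray(c["pixels"]),cv2.COLOR_RGB2BGR);k=3
    im=cv2.resize(im,None,fx=k,fy=k,interpolation=cv2.INTER_CUBIC)
    def ci(x,y,z,r,col): cv2.polylines(im,[np.int32(proj(np.c_[x+r*np.cos(th),y+r*np.sin(th),0*th+z],c,s)*k+1)],True,col,1)
    ci(.627,-.0012,.012,.031,(0,255,0));ci(.627,-.0012,.040,.031,(0,255,0))
    for dz,r in((.028,.035),(.062,.028),(.088,.030)): ci(.627,-.0012,.029+dz,r,(0,0,255))
    y0,y1,x0,x1=crop;cv2.imwrite("pics/"+n,im[y0*k:y1*k,x0*k:x1*k])
c=capture("wrist");ov(c,s,"o5w.png",(140,340,180,400))
c=capture("scene");ov(c,None,"o5s.png",(130,310,170,370))
E
```

```text
18.275 [ 0.632  -0.0022  0.2481] [-1.4 -0.3  0.1] 0.08566164848644438
o5w.png gourd [0.6309 0.0016 0.0301] 0.85
o5w.png jar [ 0.6126 -0.1324  0.0119] 0.58
o5w.png clearbox [0.64   0.1312 0.0122] 0.95
o5s.png gourd [6.947e-01 4.468e-01 3.000e-04] 0.85
o5s.png gourd [ 0.6314 -0.      0.0287] 0.81
o5s.png gourd [7.182e-01 3.526e-01 1.000e-04] 0.79
o5s.png ringstand [6.282e-01 4.000e-04 1.360e-02] 0.47
o5s.png jar [ 0.6194 -0.1361  0.0134] 0.92
o5s.png jar [ 0.5934 -0.3339 -0.0006] 0.53
o5s.png clearbox [0.6407 0.1275 0.0156] 0.56
```

View pics/o5w.png

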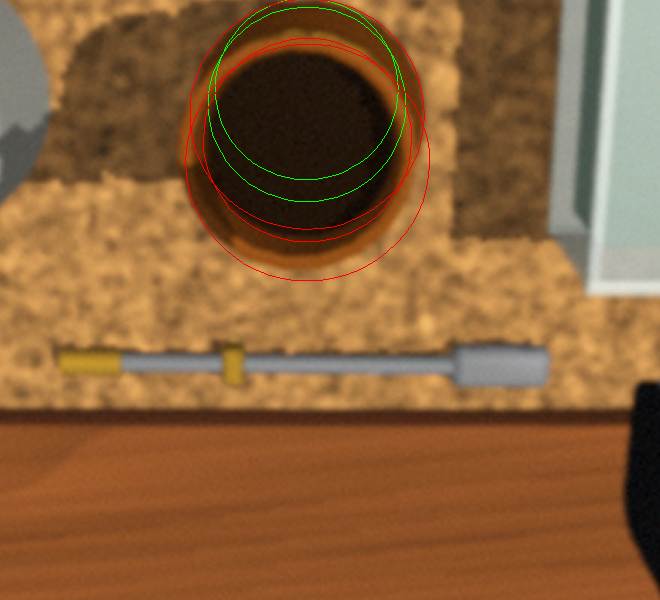

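View pics/o5s.png

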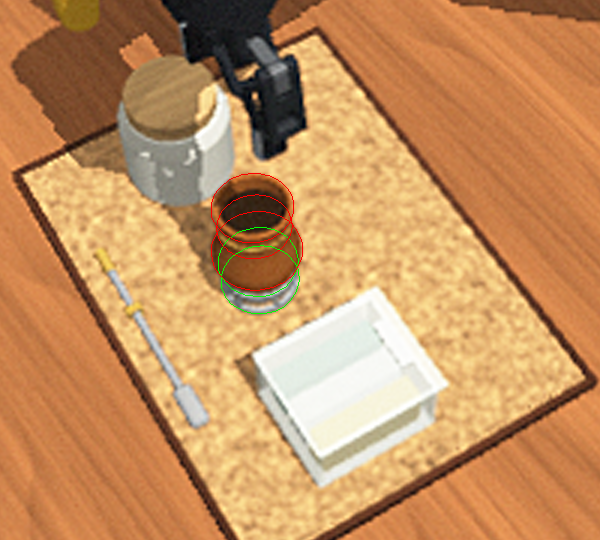

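Ring and gourd stand as wanted in the scene view. I will check the gourd's tilt once the arm is clear. Next is the blue cup.

Emit:
jog_arm(motion="-0.0225 0.045 0 0 100;-0.0225 0.045 0 0 100;-0.0225 0.045 0 0 100;-0.0225 0.045 0 0 100;-0.0225 0.045 0 0 100;-0.0225 0.045 0 0 100;-0.0225 0.045 0 0 100;-0.0225 0.045 0 0 100")

```text
clock: 19.77
position: [0.4503, 0.3592, 0.2445]
tcp_rot: [0.078, 1.569, -0.078]
contact_force: [1.3, 0.7, -0.5]
width: 0.086
```

```bash
python3 - <<'E'
from h import *
th=np.linspace(0,2*np.pi,60);k=4
c=capture("top")
im=cv2.cvtColor(np.asarray(c["pixels"]),cv2.COLOR_RGB2BGR);im=cv2.resize(im,None,fx=k,fy=k,interpolation=cv2.INTER_CUBIC)
def ci(x,y,z,r,col): cv2.polylines(im,[np.int32(proj(np.c_[x+r*np.cos(th),y+r*np.sin(th),0*th+z],c)*k+1)],True,col,1)
for z in (.012,.04): ci(.627,-.0012,z,.031,(0,255,0))
for dz,r in((.028,.035),(.088,.030)): ci(.627,-.0012,.029+dz,r,(0,0,255))
cv2.imwrite("pics/o6t.png",im[150*k:270*k,220*k:380*k])
for l in ("gourd","ringstand"):
    for r in pinpoint(l,c): print(l,np.round(r["position"],4),round(r["confidence"],2))
E
python3 w.py widecup w6
```

```text
gourd [ 0.7185  0.3476 -0.002 ] 0.95
gourd [ 0.6296 -0.0013  0.0282] 0.86
gourd [6.980e-01 4.478e-01 3.000e-04] 0.6
gourd [ 0.7258 -0.0082  0.0135] 0.57
ringstand [ 0.7227 -0.0073  0.0161] 0.58
ringstand [ 6.276e-01 -5.000e-04  1.460e-02] 0.46
19.925 [0.4501 0.3594 0.2443] [0.096 0.995] [ 1.  -1.   0.4]
mount [[0.0, -0.273, 0.962, -0.131], [1.0, -0.0, -0.0, -0.0], [0.0, 0.962, 0.273, -0.07], [0.0, 0.0, 0.0, 1.0]]
widecup [4.526e-01 3.588e-01 4.000e-04] 0.56 [281. 177.]
```

View pics/o6t.png

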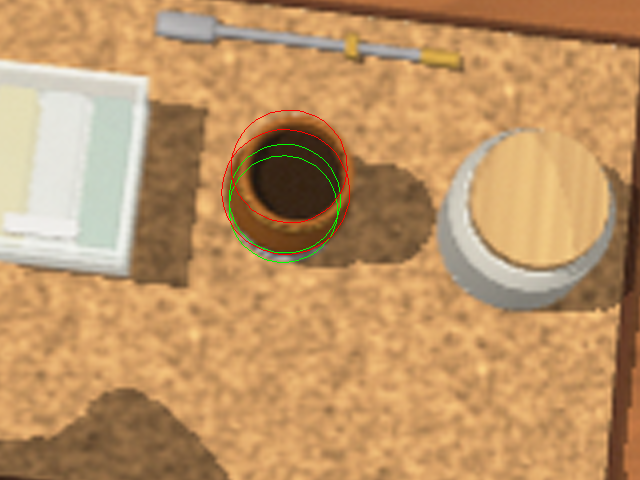

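View pics/w6.png

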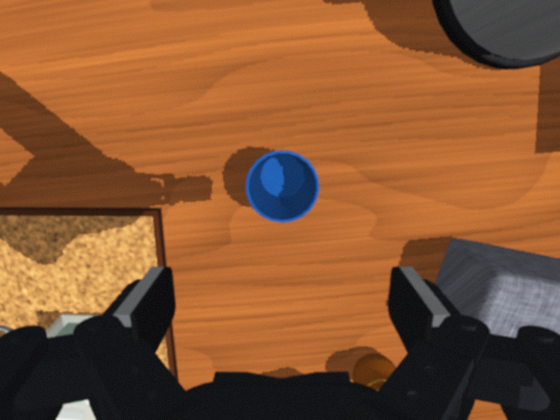

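Top view: the gourd sits in the ring, with its mouth offset by only about 3 mm (a tilt of 2–3°). The blue cup's rim is at (282,186) in the wrist view.

Emit:
jog_arm(motion="0.002 -0.0015 -0.05 0 100;0 0 -0.05 0 100;0 0 -0.05 0 100;0 0 -0.04 0 100;0 0 -0.016 0 100;0 0 0 0 100;0 0 0 0 100")

```text
clock: 20.9
position: [0.4542, 0.3566, 0.0403]
tcp_rot: [0.08, 1.567, -0.077]
contact_force: [-0.2, 0.6, 0.2]
width: 0.0856
```

Emit:
jog_arm(motion="0 0 0 0 0;0 0 0 0 0;0 0 0 0 0;0 0 0 0 0;0 0 0 0 0;0 0 0 0 0", newtons=30)

```text
clock: 21.65
position: [0.4541, 0.3569, 0.0405]
tcp_rot: [0.079, 1.567, -0.077]
contact_force: [-1.4, -0.5, 11.6]
width: 0.0645
```

Emit:
jog_arm(motion="0 0 0.02 0 0;0 0 0.05 0 0;0 0 0.05 0 0;0 0 0.05 0 0;0.005 -0.048 0 0 0;0.005 -0.048 0 0 0;0.005 -0.048 0 0 0;0.005 -0.048 0 0 0")

```text
clock: 22.65
position: [0.4731, 0.1629, 0.2101]
tcp_rot: [0.078, 1.568, -0.078]
contact_force: [1.1, 0.2, -2.0]
width: 0.0644
```

Emit:
jog_arm(motion="0.005 -0.048 0 0 0;0.005 -0.048 0 0 0;0.005 -0.048 0 0 0;0.005 -0.048 0 0 0;0.005 -0.048 0 0 0;0.007 -0.046 0 0 0;0 0 0 0 0")

```text
clock: 23.52
position: [0.5053, -0.1241, 0.2098]
tcp_rot: [0.08, 1.568, -0.081]
contact_force: [0.1, 1.0, -1.1]
width: 0.0644
```

```bash
cat > o.py <<'E'
from h import *
import sys
s=read_state();p=s["position"];print(s["clock"],p.round(4),s["contact_force"].round(1),s["width"])
th=np.linspace(0,2*np.pi,60);k=2
c=capture("wrist")
for l in ("jar","widecup","narrowcup"):
    for r in pinpoint(l,c): print(l,np.round(r["position"],4),round(r["confidence"],2))
im=cv2.cvtColor(np.asarray(c["pixels"]),cv2.COLOR_RGB2BGR);im=cv2.resize(im,None,fx=k,fy=k,interpolation=cv2.INTER_CUBIC)
def ci(x,y,z,r,col): cv2.polylines(im,[np.int32(proj(np.c_[x+r*np.cos(th),y+r*np.sin(th),0*th+z],c,s)*k)],True,col,1)
ci(.6135,-.1315,.012,.045,(255,0,255))
b=p[2]-float(sys.argv[1]); ci(p[0],p[1],b,float(sys.argv[2]),(0,0,255));ci(p[0],p[1],b+float(sys.argv[3]),float(sys.argv[4]),(0,0,255))
cv2.imwrite("pics/"+sys.argv[5],im[120*k:420*k,100*k:460*k])
E
python3 o.py .0405 .025 .06 .033 o7.png
```

```text
23.525 [ 0.5053 -0.1241  0.2098] [ 0.1  1.  -1.1] 0.06436277520446514
jar [ 0.6269 -0.0016  0.008 ] 0.59
widecup [ 0.5046 -0.12    0.1723] 0.84
narrowcup [ 0.5911 -0.3353  0.0016] 0.9
```

View pics/o7.png

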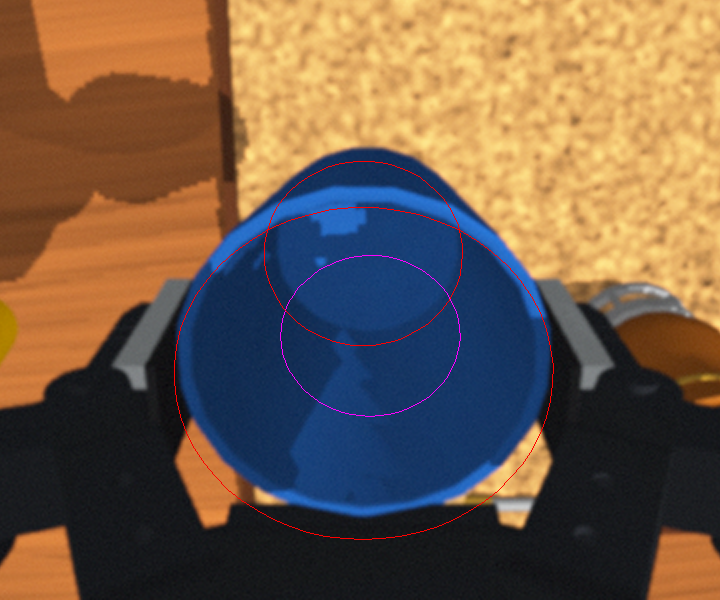

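Emit:
jog_arm(motion="0.003 0.0015 -0.05 0 0;0 0 -0.05 0 0;0 0 -0.035 0 0;0 0 -0.012 0 0;0 0 -0.004 0 0;0 0 0 0 0;0 0 0 0 0")

```text
clock: 24.6
position: [0.5088, -0.1203, 0.0588]
tcp_rot: [0.078, 1.568, -0.079]
contact_force: [-1.2, 0.4, -0.2]
width: 0.0644
```

Emit:
jog_arm(motion="0 0 -0.002 0 0;0 0 -0.0015 0 0;0 0 0 0 0")

```text
clock: 24.98
position: [0.5081, -0.1202, 0.0541]
tcp_rot: [0.078, 1.57, -0.078]
contact_force: [0.0, 0.4, -1.3]
width: 0.0644
```

Emit:
jog_arm(motion="0.0005 -0.002 0 0 0;0 0 -0.001 0 0;0 0 0 0 0")

```text
clock: 25.35
position: [0.5086, -0.1222, 0.0531]
tcp_rot: [0.078, 1.57, -0.078]
contact_force: [-0.3, -0.6, -0.4]
width: 0.0641
```

Emit:
jog_arm(motion="0 0 -0.001 0 0;0 0 0 0 0")

```text
clock: 25.6
position: [0.5091, -0.1222, 0.0527]
tcp_rot: [0.078, 1.569, -0.078]
contact_force: [-2.0, 1.7, 6.7]
width: 0.064
```

Contact. I release and look.

Emit:
jog_arm(motion="0 0 0 0 100;0 0 0 0 100;0 0 0 0 100;0 0 0 0 100;0 0 0.03 0 100;0 0 0.05 0 100;0 0 0.05 0 100;0 0 0.02 0 100")

```text
clock: 26.6
position: [0.5095, -0.1225, 0.2051]
tcp_rot: [0.077, 1.566, -0.079]
contact_force: [-0.3, -0.2, -1.0]
width: 0.0852
```

```bash
python3 w.py widecup,jar w8; python3 - <<'E'
from h import *
s=read_state();c=capture("wrist")
im=np.asarray(c["pixels"]).astype(int);m=(im[...,2]>im[...,0]+40).astype(np.uint8)
cs=max(cv2.findContours(m,0,1)[0],key=cv2.contourArea);x,y,w,h=cv2.boundingRect(cs);print(x,y,w,h)
P=back(cs[:,0],.072,c,s)[:,:2];print("hull z=.072",P.min(0).round(4),P.max(0).round(4))
E
```

```text
26.6 [ 0.5095 -0.1225  0.2051] [0.099 0.995] [-0.3 -0.2 -1. ]
mount [[0.0, -0.273, 0.962, -0.131], [1.0, -0.0, -0.0, -0.0], [0.0, 0.962, 0.273, -0.07], [0.0, 0.0, 0.0, 1.0]]
widecup [ 0.5032 -0.1218  0.0119] 0.62 [282. 177.]
jar [ 0.6132 -0.1323  0.013 ] 0.91 [282. 288.]
240 154 86 84
hull z=.072 [ 0.4726 -0.1529] [ 0.5365 -0.0894]
```

View pics/w8.png

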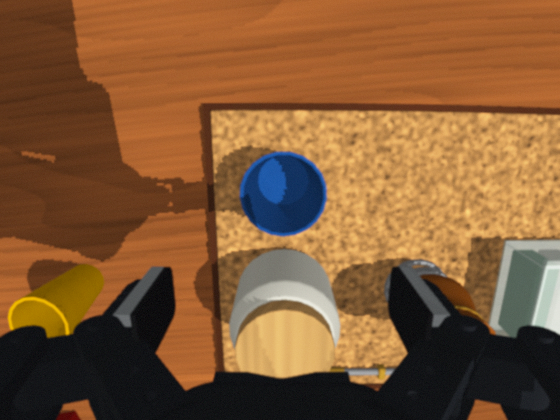

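Blue cup at (283,194) stands in front of the jar. Measured centre about (0.505, −0.121), so the gap is about 3 cm. Now the yellow cup.

Emit:
jog_arm(motion="0 -0.04 0.03 0 100;0.01 -0.04 0 0 100;0.01 -0.045 0 0 100;0.01 -0.045 0 0 100;0.01 -0.04 0 0 100;0 0 0 0 100")

```text
clock: 27.55
position: [0.5482, -0.3342, 0.2295]
tcp_rot: [0.081, 1.572, -0.079]
contact_force: [-0.7, 0.1, 0.5]
width: 0.0851
```

```bash
python3 w.py narrowcup w9; python3 - <<'E'
from h import *
s=read_state();c=capture("wrist")
im=np.asarray(c["pixels"]).astype(int);m=((im[...,0]>im[...,2]+100)&(im[...,1]>im[...,0]*.7)).astype(np.uint8)
cs=max(cv2.findContours(m,0,1)[0],key=cv2.contourArea);x,y,w,h=cv2.boundingRect(cs);print(x,y,w,h)
P=back(cs[:,0],.085,c,s)[:,:2];print("hull z=.085",P.min(0).round(4),P.max(0).round(4))
E
```

```text
27.55 [ 0.5482 -0.3342  0.2295] [0.102 0.995] [-0.7  0.1  0.5]
mount [[0.0, -0.273, 0.962, -0.131], [1.0, -0.0, -0.0, -0.0], [0.0, 0.962, 0.273, -0.07], [0.0, 0.0, 0.0, 1.0]]
narrowcup [ 0.5915 -0.3382  0.0022] 0.9 [282. 220.]
416 218 144 106
hull z=.085 [ 0.5873 -0.2259] [ 0.6875 -0.0903]
```

View pics/w9.png

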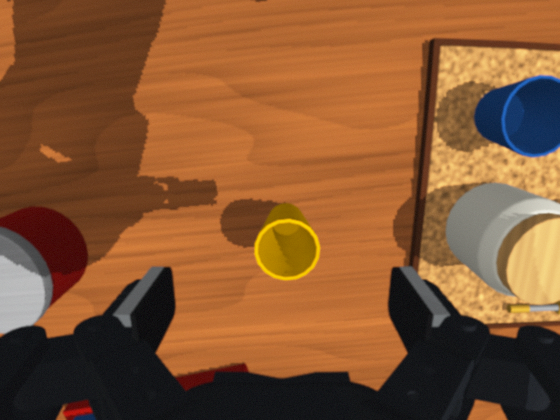

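Emit:
jog_arm(motion="0.022 -0.001 0 0 100;0.021 -0.001 0 0 100;0 0 -0.05 0 100;0 0 -0.05 0 100;0 0 -0.04 0 100;0 0 -0.017 0 100;0 0 0 0 100;0 0 0 0 100")

```text
clock: 28.7
position: [0.5926, -0.3345, 0.0771]
tcp_rot: [0.077, 1.567, -0.079]
contact_force: [0.6, 0.1, 0.8]
width: 0.0854
```

Emit:
jog_arm(motion="0 0 0 0 0;0 0 0 0 0;0 0 0 0 0;0 0 0 0 0;0 0 0 0 0;0 0 0 0 0", newtons=30)

```text
clock: 29.45
position: [0.5922, -0.3345, 0.0765]
tcp_rot: [0.078, 1.568, -0.079]
contact_force: [-0.4, 0.5, 6.7]
width: 0.0514
```

Emit:
jog_arm(motion="0 0 0.02 0 0;0 0 0.05 0 0;0 0 0.05 0 0;0 0 0.05 0 0;-0.02 0.045 0 0 0;-0.02 0.045 0 0 0;-0.02 0.045 0 0 0;-0.02 0.045 0 0 0")

```text
clock: 30.45
position: [0.5109, -0.1529, 0.2465]
tcp_rot: [0.078, 1.568, -0.079]
contact_force: [0.4, -1.1, -0.3]
width: 0.0509
```

Emit:
jog_arm(motion="-0.007 0.0335 0 0 0;0 0 -0.05 0 0;0 0 -0.015 0 0;0 0 0 0 0;0 0 0 0 0")

```text
clock: 31.08
position: [0.5055, -0.1213, 0.1817]
tcp_rot: [0.078, 1.567, -0.079]
contact_force: [0.4, 0.3, -0.4]
width: 0.0512
```

```bash
python3 o.py .0765 .018 .085 .027 o10.png; python3 - <<'E'
from h import *
s=read_state();p=s["position"]
th=np.linspace(0,2*np.pi,60);k=4
c=capture("scene")
for l in ("widecup","narrowcup"):
    for r in pinpoint(l,c): print(l,np.round(r["position"],4),round(r["confidence"],2),proj(r["position"],c).round())
im=cv2.cvtColor(np.asarray(c["pixels"]),cv2.COLOR_RGB2BGR);im=cv2.resize(im,None,fx=k,fy=k,interpolation=cv2.INTER_CUBIC)
def ci(x,y,z,r,col): cv2.polylines(im,[np.int32(proj(np.c_[x+r*np.cos(th),y+r*np.sin(th),0*th+z],c)*k+1)],True,col,1)
ci(.505,-.121,.012,.025,(255,0,255));ci(.505,-.121,.072,.033,(255,0,255))
b=p[2]-.0765;ci(p[0],p[1],b,.018,(0,0,255));ci(p[0],p[1],b+.085,.027,(0,0,255))
u=proj([.505,-.121,.08],c)[0].astype(int);cv2.imwrite("pics/o10s.png",im[(u[1]-75)*k:(u[1]+55)*k,(u[0]-70)*k:(u[0]+70)*k])
E
```

```text
31.075 [ 0.5055 -0.1213  0.1817] [ 0.4  0.3 -0.4] 0.05117510649949724
widecup [ 0.507  -0.1222  0.0149] 0.98
widecup [0.6019 0.0088 0.0044] 0.73
narrowcup [ 0.5028 -0.1254  0.105 ] 0.85
widecup [ 0.5067 -0.1231  0.0117] 0.9 [[267. 165.]]
widecup [0.6415 0.1276 0.0148] 0.58 [[285. 265.]]
widecup [ 0.6159 -0.1316  0.0129] 0.16 [[230. 184.]]
narrowcup [ 0.5048 -0.1216  0.104 ] 0.87 [[267. 142.]]
narrowcup [ 0.728  -0.0072  0.0093] 0.68 [[220. 245.]]
```

View pics/o10.png

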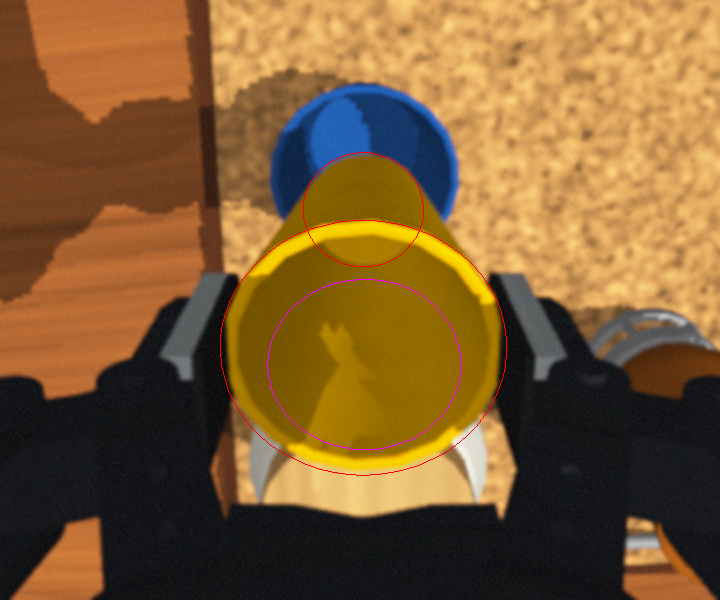

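View pics/o10s.png

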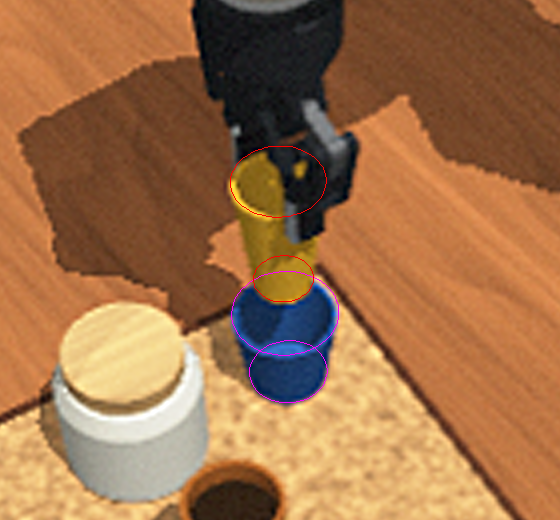

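Emit:
jog_arm(motion="0 0 -0.03 0 0;0 0 -0.025 0 0;0 0 -0.015 0 0;0 0 -0.008 0 0;0 0 0 0 0")

```text
clock: 32.05
position: [0.5048, -0.1207, 0.1022]
tcp_rot: [0.078, 1.57, -0.078]
contact_force: [0.1, -0.1, -0.1]
width: 0.0514
```

Emit:
jog_arm(motion="0 0 -0.004 0 0;0 0 -0.003 0 0;0 0 0 0 0")

```text
clock: 32.42
position: [0.5047, -0.1207, 0.0952]
tcp_rot: [0.078, 1.569, -0.078]
contact_force: [-0.2, -0.1, 0.5]
width: 0.0512
```

Emit:
jog_arm(motion="0 0 -0.0015 0 0;0 0 -0.001 0 0;0 0 0 0 0")

```text
clock: 32.8
position: [0.5047, -0.1207, 0.0926]
tcp_rot: [0.078, 1.569, -0.078]
contact_force: [-0.5, 0.7, -0.4]
width: 0.0512
```

Emit:
jog_arm(motion="0 0 -0.001 0 0;0 0 0 0 0")

```text
clock: 33.05
position: [0.5052, -0.1208, 0.0925]
tcp_rot: [0.078, 1.568, -0.078]
contact_force: [-1.2, 0.8, 8.7]
width: 0.0515
```

Contact at exactly the expected depth. I release gently, rise and retreat.

Emit:
jog_arm(motion="0 0 0 0 100;0 0 0 0 100;0 0 0 0 100;0 0 0 0 100;0 0 0.03 0 100;0 0 0.05 0 100;0 0 0.05 0 100;-0.03 -0.02 0.02 0 100")

```text
clock: 34.05
position: [0.476, -0.1407, 0.2444]
tcp_rot: [0.076, 1.565, -0.078]
contact_force: [-0.4, -1.1, -0.9]
width: 0.0855
```

Emit:
jog_arm(motion="-0.01 -0.05 0 0 100;-0.01 -0.05 0 0 100;-0.01 -0.05 0 0 100;0 -0.05 0 0 100;0 -0.05 0 0 100;0 0 0 0 100;0 0 0 0 100")

```text
clock: 34.92
position: [0.4445, -0.3903, 0.2413]
tcp_rot: [0.079, 1.57, -0.078]
contact_force: [-0.3, 1.4, 1.0]
width: 0.0853
```

```bash
python3 - <<'E'
from h import *
s=read_state();print(s["clock"],s["position"].round(3))
th=np.linspace(0,2*np.pi,60);k=4;O=[]
for n in("top","scene"):
    c=capture(n)
    for l in ("jar","clearbox","bombilla","gourd","ringstand","widecup","narrowcup"):
        for r in pinpoint(l,c)[:2]: print(n,l,np.round(r["position"],4),round(r["confidence"],2))
    im=cv2.cvtColor(np.asarray(c["pixels"]),cv2.COLOR_RGB2BGR);im=cv2.resize(im,None,fx=k,fy=k,interpolation=cv2.INTER_CUBIC)
    cv2.imwrite("pics/raw_%s.png"%n,im[(140 if n=="top" else 110)*k:(280 if n=="top" else 250)*k,(220 if n=="top" else 170)*k:(390 if n=="top" else 340)*k])
    def ci(x,y,z,r,col): cv2.polylines(im,[np.int32(proj(np.c_[x+r*np.cos(th),y+r*np.sin(th),0*th+z],c)*k+1)],True,col,1)
    ci(.505,-.121,.012,.025,(255,0,255));ci(.505,-.121,.072,.033,(255,0,255));ci(.505,-.121,.101,.027,(0,0,255))
    ci(.627,-.0012,.117,.03,(0,0,255));ci(.627,-.0012,.012,.031,(0,255,0))
    cv2.imwrite("pics/f_%s.png"%n,im[(140 if n=="top" else 110)*k:(280 if n=="top" else 250)*k,(220 if n=="top" else 170)*k:(390 if n=="top" else 340)*k])
E
```

```text
34.925 [ 0.445 -0.39   0.241]
top jar [ 0.615  -0.1344  0.0097] 0.86
top clearbox [0.641  0.129  0.0145] 0.73
top clearbox [ 0.5033 -0.116   0.0145] 0.59
top bombilla [ 0.7242 -0.01    0.0159] 0.66
top gourd [ 6.281e-01 -6.000e-04  2.750e-02] 0.77
top gourd [ 0.6982  0.448  -0.0012] 0.58
top ringstand [ 0.6293 -0.003   0.013 ] 0.49
top widecup [ 0.5061 -0.1201  0.0121] 0.46
top narrowcup [ 0.5048 -0.1173  0.013 ] 0.93
scene jar [ 0.6185 -0.1308  0.0124] 0.86
scene clearbox [0.6427 0.1307 0.0157] 0.83
scene bombilla [ 0.7274 -0.0042  0.0093] 0.81
scene bombilla [0.6261 0.0008 0.0137] 0.41
scene gourd [ 6.958e-01  4.478e-01 -1.000e-04] 0.93
scene gourd [0.6291 0.0009 0.0311] 0.59
scene ringstand [6.299e-01 6.000e-04 1.420e-02] 0.66
scene ringstand [ 0.6192 -0.134   0.011 ] 0.33
scene widecup [ 0.5078 -0.1202  0.0096] 0.76
scene narrowcup [ 0.5073 -0.1237  0.014 ] 0.62
scene narrowcup [0.6407 0.1305 0.0144] 0.48
```

View pics/f_top.png

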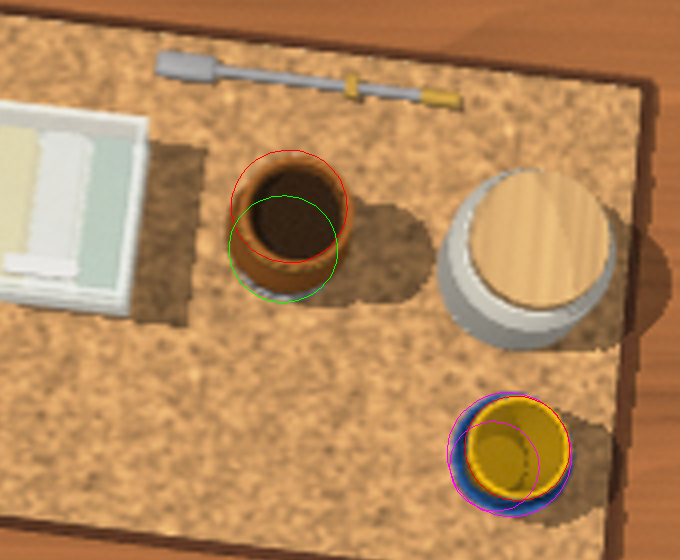

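View pics/f_scene.png

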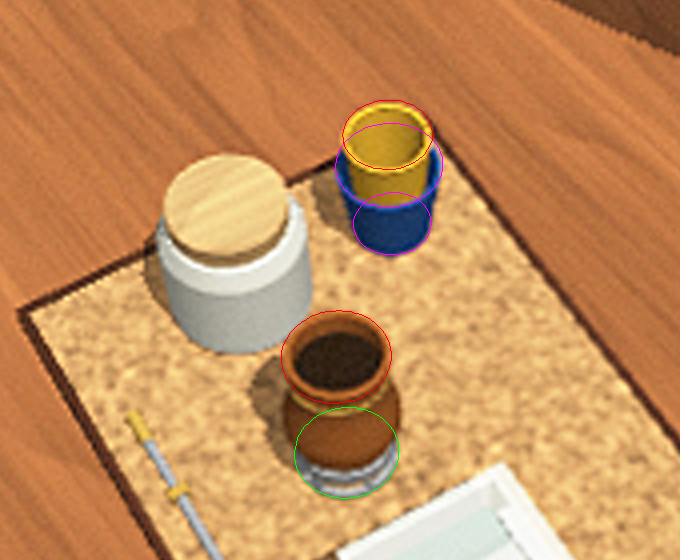

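View pics/raw_scene.png

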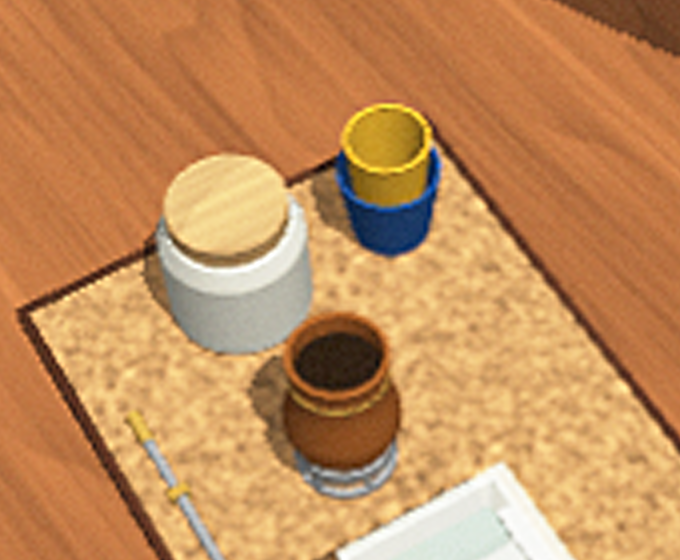

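Cups are nested, with the yellow rim at (387,138) matching its predicted full-depth circle. The gourd is in the ring at (337,380), and the jar, box and bombilla are unmoved. I hand in.

```bash
python3 -c "
from plant import *
print(finish_job(), read_state()['clock'])"
```

```text
the job is handed in; nothing more can be done
the job is handed in; nothing more can be done
```

The tray is laid out as asked, in the order asked, and handed in at about 36 s on the robot's clock, well inside the 115 s limit.

- **Ring stand and gourd:** The ring stands at about (0.627, −0.001), within about 2 mm of the midpoint between jar and box. The largest gourd sits in it. Its underside measured 28 to 31 mm up, against 29 mm expected.
- **Cups:** The blue cup stands square in front of the jar, with a gap of about 31 mm. The yellow cup went down to its full depth; contact came exactly where expected, and its rim matched the predicted height in the scene view.
- **Left alone:** The jar, box and bombilla measured in the same places at the end as at the start, within camera noise.
- **Doubtful check:** The top camera and an earlier wrist view put the gourd's mouth 2 to 3 mm towards the robot and to the right, which would be a lean of about 2–3°. The scene camera showed it straight. I left it, since that is close to the 2 mm calibration error.

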